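Pass the drill-bit rack through the sprung gate

TASK

Press the gate's yellow finger bar down with one fingertip to sink the red stop plate, and keep it held down while your other fingertip pushes the drill-bit rack along the chute, until the whole rack is past the gate and in the bay; then let go so that the gate springs shut behind it. Only push the rack: never grasp, lift or tip it, and never let the gate touch it while it passes. Leave everything else on the bench where it stands.

Things in the scene. Friction and masses are not known exactly. Their poses are not given: they have to be found in the camera images.
- chute: Aluminium chute on legs, fixed to the bench, elsewhere each time. Origin: on the bench (z=0), on the chute's centre line, in the plane of the gate. Local +x: direction of travel; +y: from the centre line towards the yellow finger bar. Chute spans local x -210 to 156 mm. Side walls 5 mm thick, tops 76 mm above the bench. Two green hinge posts 80 mm tall at x=-180 and 30, y 147 to 173.
- infeed (a point): Point on the infeed floor, on the centre line, at local x=-110 mm of the chute. The infeed floor is 52 mm above the bench, runs from local x -210 to -6, and is 60 mm wide between the walls (y -30 to 30).
- bay (a point): Point on the bay floor, on the centre line, at local x=78 mm of the chute. The bay floor is 50.5 mm above the bench, runs from local x 6 to the black end stop at 150, and is 61.5 mm wide between the walls (y -30 to 31.5).
- gate (a joint): Sprung gate hinge (rad); axis along the chute at its local y=160, 70 mm above the bench. 0 = shut; grows as the yellow bar is pressed; 0.24 = fully open, hard stop. From 0.15 the red plate is wholly below the chute floor; 0.195 is a good hold. The bar takes about 2.5 N to start and 5 N fully down; released, it springs shut. The rack cannot push it open.
- bar_top (a point): Centre of the top of the yellow finger bar, part of the gate: 270 mm long (chute's local x -210 to 60), 26 wide (local y 50 to 76), 8 thick, beside the chute. Shut, its top is 82 mm above the bench; it sinks 19 mm at joint 0.20 and 23 mm at 0.24, staying 7 mm above the chute floor's level, and tilts with the joint. Press it anywhere along its length.
- stop_top (a point): Middle of the top edge of the red stop plate, part of the gate: 6 mm thick (chute's local x -3 to 3), across local y -22 to 42, standing 18 mm above the infeed floor when shut; it sinks through a slot in the floor as the gate opens.
- rack: Drill-bit rack: a light wooden block 100 mm long (its x, along the chute), 55 mm wide, 34 mm high, with ten short bits standing up to 18 mm above its top (52 mm above its underside); 0.35 kg give or take. Origin: centre of its underside. It starts loose on the infeed floor, its x along the chute's x, front end 15 to 50 mm short of the gate.
- tape_roll: Brown roll of tape standing flat, 90 mm diameter, 48 mm high, beside the chute on its -y side. Leave alone.
- tape_measure: Yellow and black tape measure 60 x 38 x 56 mm high, beside the bay just beyond the end of the finger bar. Leave alone.
- screw_jar: Glass jar with steel lid, 56 mm diameter, 65 mm high, behind the chute's entry. Leave alone.
- spray_can: Blue spray can, 60 mm diameter, 180 mm high, at the left. Leave alone.
- screwdriver: Red screwdriver 200 mm long lying on the bench at the left. Leave alone.
- hammer: Hammer 260 mm long lying on the bench at the right. Leave alone.
- glue: White glue bottle, 48 mm diameter, 110 mm high, at the right. Leave alone.
Not all that is in view belongs to the job. There is more than one size of the rack; the job needs the middle-sized.

How it is judged:
On the way, in this order (a step that is already met when the one before it is completed fails the run):
1. the gate is held open with a finger on it (joint above 0.15) while the rack is still before it (value of joint gate above 0.15 rad and contact force between the fingers and gate above 0.5 N and x of rack in the frame of chute below -0.053 m), for 0.1 s.
2. the rack is in the gateway with the gate still held open by a finger (value of joint gate above 0.14 rad and contact force between the fingers and gate above 0.5 N and x of rack in the frame of chute between -0.03 and 0.045 m), for 0.1 s.
3. the whole rack is past the gate (x of rack in the frame of chute above 0.0535 m), for 0.1 s.
At the end, for the whole second after the job is handed in: The rack lies flat and at rest on the bay floor, its rear end at least 2.5 mm beyond the gate plane (its centre more than 52.5 mm beyond it), and the gate has sprung shut behind it (joint below 0.03) (x of rack in the frame of chute between 0.0525 and 0.11 m and y of rack in the frame of chute between -0.012 and 0.012 m and z of rack in the frame of chute between 0.045 and 0.056 m and angle between rack's own z axis and vertical below 0.06 rad and linear speed of rack below 0.01 m/s and value of joint gate below 0.03 rad); the robot touches nothing.
It fails at once if the gate touches the rack (over 1 N) while it passes (contact force between gate and rack above 1 N and x of rack in the frame of chute below 0.0525 m).
It fails at once if the rack is lifted (underside over 10 mm above the chute floor) (z of rack in the frame of chute above 0.062 m).
It fails at once if the rack is tipped (over 0.15 rad) (angle between rack's own z axis and vertical above 0.15 rad).
It fails at once if another thing on the bench is moved (over 20 mm) (distance of any of tape_roll, tape_measure, screw_jar, spray_can, screwdriver, hammer, glue from where it was at the start of the episode above 0.02 m).
It also fails if it takes over 42 s, if anything falls off the work surface, if the arm or the gripper's body presses on something with over 40 N, if the wrist force passes 120 N, or if a joint passes its speed limit or range.

ROBOT

A 6-joint arm with a two-finger parallel gripper is mounted at the origin on the work surface. World frame = base frame: x ahead of the robot, y to its left, z up, the work surface at z = 0. Lengths are in m, angles in rad, forces in N, time in s.
With the tool pointing down it reaches from about 0.425 to 0.95 m from the base axis. Payload 3.5 kg.
Tool frame: the origin (TCP) lies at the very end of the fingers, on their centre line; the grasp point (between the pads) lies 19 mm behind it; z points along the fingers, y is the line along which they close (so a half turn about z gives the same grasp; the last joint's range is limited). The gripper opens to 85 mm and grips with 20 to 120 N. Pads are 22 mm wide; open, the fingers measure 114 mm over their backs; the gripper's body (76 mm by 85 mm) begins 54 mm behind the grasp point. The pads swing forward as they close: fully open they stand 13 mm farther back than shut.
Start: joints at [-1.335, 0.286, 1.577, -0, 1.279, -0.15], TCP at [0.254, -0.625, 0.231] pointing down, gripper open.
Joint ranges: [-2.77, 2.77], [-0.9, 2.22], [0.21, 2.48], [-1.53, 4.67], [0.24, 2.81], [-2.84, 2.84]. Speed limits (rad/s): [2.79, 2.79, 3.14, 3.14, 3.14, 3.14].

INTERFACE

Orientations are given as a unit quaternion [x, y, z, w].
In Python, from plant import ctrl, optics, sign_off gives the robot as it stands.
- The arm moves only by the shell command python3 -m creep 'ROWS' [FORCE]. ROWS is JSON, a list of rows, each an object of numbers: "x", "y", "z": the shift along the tool's x, y, z in mm; "rx", "ry", "rz": the turn, a rotation vector about the tool's x, y, z in degrees; "grip": the opening, from 0 (shut) to 1 (fully open). In form: [{"x": .., "y": .., "z": .., "rx": .., "ry": .., "rz": .., "grip": ..}, ...]. A call has exactly 10 rows; each row shifts and turns the commanded pose from where the row before left it, along the tool's axes as they then stand; what a row does not reach is not made up. A row lasts 1/12 s, in which the tool goes at most 41.7 mm and 7.16 degrees, less where a joint would pass 70% of its speed; a pose out of reach is approached as far as the arm can. A call with a gripper value outside its range is refused whole. The fingers move at their own pace and stop on an object; FORCE is the grip in N (left out, the last holds). Time passes only in rows, so rows that do not move let the fingers close, or fill a call up. It gives the time, the measured TCP pose, the force, the opening and the grip force at its end, in the units of the state.
- ctrl.get_state(): the state, without advancing time (a new reading comes with each control period).
- optics.read_camera(name): name is "side" or "top"; returns a dict with "color" (420x560x3 uint8, blue, green, red), "K" (3x3 intrinsics, pixels), "D" ([k1, k2, p1, p2, k3] as OpenCV has them; the pictures are not rectified), "R" (3x3) and "t" (3): a world point X has camera coordinates R X + t. Camera axes: x right, y down, z forward; pixel columns grow to the right and rows downward; lengths in m; the calibration is good to about 2 mm. A picture is of the moment at which its call begins. There is no depth.
- sign_off(): hands the job in; it is judged then, once.
The state is a dict: "time": time; "qpos": joint angles; "dq": joint speeds; "joint_efforts": joint torques, N m; "eef_pos": TCP position; "tcp_rot": TCP orientation; "contact_force": force on the tool from outside, world axes, zero at the start; "wrist_torque": the same for the moment, N m; "opening": opening from 0.0 (shut) to 1.0 (fully open); "finger_force": force on a finger pad.
Only numpy, scipy, OpenCV 4.12 (cv2) and the standard library are available. Lean on these libraries where they do the work, as an engineer would, in place of code of your own. Each camera call takes 0.05 s, during which the arm holds its last target. There are 200 camera calls.

## Working session

There is one attempt and no reset: what is moved stays moved. The work goes in short steps, Python scripts to look and compute and a shell command to move; the robot and the scene stay as the last step left them, time stands still between calls to the robot, and variables do not carry over. Pictures are saved under pics/ and viewed, at most 10 in all, crops included, and the job is handed in when it is done.

```bash
ls; mkdir -p pics
python3 - <<'E'
from plant import ctrl, optics
import cv2
for n in ("top","side"):
    r=optics.read_camera(n); cv2.imwrite(f"pics/{n}0.png",r["color"]); print(n,r["K"],r["D"],r["R"],r["t"])
s=ctrl.get_state(); print(s)
E
```

```text
pics
top [[479.74224957   0.         275.87596426]
 [  0.         479.74224957 209.47099884]
 [  0.           0.           1.        ]] [-0.02597268  0.          0.          0.          0.        ] [[ 0.00727038 -0.99997293 -0.0011328 ]
 [-0.98476009 -0.00696291 -0.17377886]
 [ 0.17376627  0.00237897 -0.98478405]] [-0.03082566  0.54364466  1.44757169]
side [[515.64685009   0.         283.68537369]
 [  0.         515.64685009 210.84122977]
 [  0.           0.           1.        ]] [-0.12307771  0.          0.          0.          0.        ] [[-0.93286805 -0.36001041  0.01223497]
 [-0.22973309  0.56844205 -0.78999768]
 [ 0.27745252 -0.73977438 -0.61298774]] [0.49360416 0.21722876 1.31329659]
{'time': 0.1, 'qpos': array([-1.33499276e+00,  2.87136914e-01,  1.57802649e+00,  1.92667687e-05,
        1.27861363e+00, -1.50010956e-01]), 'dq': array([ 0.00145822, -0.00085387, -0.00423935, -0.00136079, -0.00019594,
        0.00072914]), 'joint_efforts': array([ 5.99684572e-04, -4.07297158e+01, -2.93696862e+01, -1.49742809e-04,
        3.43041153e-03,  4.86440456e-06]), 'eef_pos': array([ 0.25389629, -0.6247875 ,  0.23004783]), 'tcp_rot': array([ 9.81450972e-01,  1.91710187e-01, -3.76230196e-05, -1.09158191e-03]), 'contact_force': array([ 0.44181986, -0.83613589,  0.47577695]), 'wrist_torque': array([ 0.00337884, -0.03461092, -0.01005565]), 'finger_force': 0.0, 'opening': 0.99546760852709}
```

View pics/top0.png

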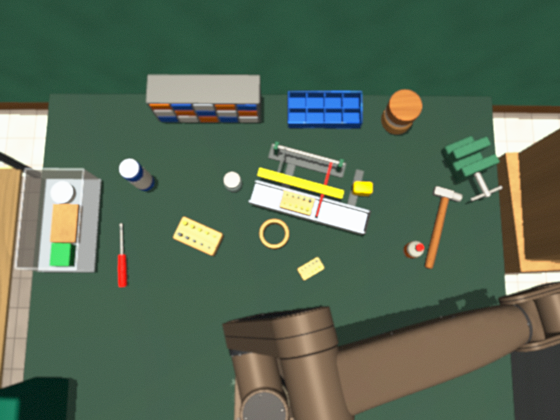

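View pics/side0.png

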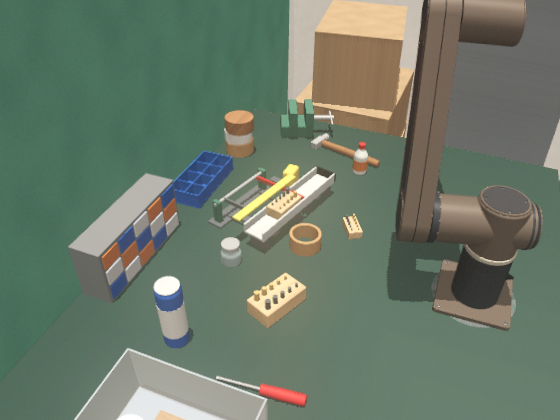

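The top view shows the chute from (253,190) to (368,222), with travel to the right and down. The bar runs from (258,175) to (343,190), with the middle-sized rack in the chute at (297,203). The side view agrees. Next I'll measure the bar and the rack.

```bash
cat > h.py <<'E'
import cv2,numpy as np
from plant import ctrl,optics
def cast(r,px,z):
    u=cv2.undistortPoints(np.float64(px).reshape(-1,1,2),r["K"],r["D"]).reshape(-1,2)
    d=np.c_[u,np.ones(len(u))]@r["R"]; c=-r["R"].T@r["t"]
    return c+d*((z-c[2])/d[:,2])[:,None]
def proj(r,P):
    return cv2.projectPoints(np.float64(P),cv2.Rodrigues(r["R"])[0],r["t"],r["K"],r["D"])[0].reshape(-1,2)
def blobs(r,lo,hi,roi,k=0):
    h=cv2.cvtColor(r["color"],cv2.COLOR_BGR2HSV); m=cv2.inRange(h,lo,hi)
    M=np.zeros_like(m); x0,y0,x1,y1=roi; M[y0:y1,x0:x1]=m[y0:y1,x0:x1]
    if k: M=cv2.morphologyEx(M,cv2.MORPH_CLOSE,np.ones((k,k)))
    n,l,s,c=cv2.connectedComponentsWithStats(M)
    return [(s[i,4],np.argwhere(l==i)[:,::-1].astype(float)) for i in np.argsort(-s[1:,4])+1][:4]
def rect(P):
    (c,(w,h),a)=cv2.minAreaRect(P[:,:2].astype(np.float32)*1000)
    if w<h: w,h,a=h,w,a+90
    return np.round(c,1),round(w,1),round(h,1),round((a+90)%180-90,1)
E
python3 - <<'E'
from h import *
T=optics.read_camera("top");S=optics.read_camera("side")
for r,roi,rr,n in((T,(240,150,352,215),(270,185,330,222),"top"),(S,(215,160,305,230),(255,180,310,225),"side")):
    for a,p in blobs(r,(24,150,90),(34,255,255),roi)[:2]: print(n,"bar",a,rect(cast(r,p,.082)),p.min(0),p.max(0))
    for a,p in blobs(r,(10,50,120),(23,200,255),rr,3)[:2]: print(n,"rack",a,rect(cast(r,p,.086)),p.min(0),p.max(0))
c=np.hstack([cv2.resize(T["color"][135:245,235:385],None,fx=5,fy=5)]); cv2.imwrite("pics/c1.png",c)
E
```

```text
top bar 869 (array([ 621.6, -100.4]), 272.4, 31.5, 74.8) [257. 167.] [343. 198.]
top bar 2 (array([ 538.4, -121.7]), 3.1, 0.0, -0.2) [307. 209.] [307. 210.]
top rack 31 (array([533. , -83.5]), 91.2, 3.0, 74.2) [280. 207.] [309. 215.]
top rack 21 (array([507.3, -29.6]), 39.8, 6.3, 80.0) [270. 218.] [283. 221.]
side rack 641 (array([ 559.4, -101.1]), 195.7, 75.5, 86.3) [266. 180.] [301. 218.]
side rack 27 (array([480.1,  -8.2]), 38.2, 4.3, 21.9) [295. 223.] [309. 224.]
```

View pics/c1.png

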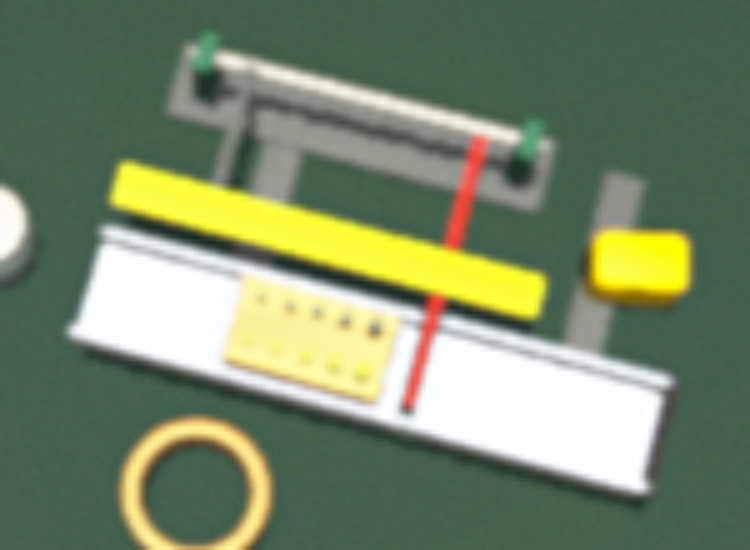

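The crop shows the bar, the rack's top corners at about full-frame (284,191), (280,207), (315,199) and (311,215), and the red plate's end at (317,217). The bar rectangle gives the chute frame. I'll check that frame and the rack together.

```bash
cat >> h.py <<'E'
A=np.deg2rad(74.8-180); CX=np.array([np.cos(A),np.sin(A)]); CY=np.array([-CX[1],CX[0]])
O=np.array([.6216,-.1004])+.075*CX-.063*CY
def W(x,y,z=0): return np.r_[O+x/1e3*CX+y/1e3*CY,z/1e3]
def L(P): d=np.atleast_2d(P)[:,:2]-O; return np.c_[d@CX,d@CY]*1e3
def go(x,y,z):
    s=ctrl.get_state(); from scipy.spatial.transform import Rotation as Ro
    R=Ro.from_quat(s["tcp_rot"]); want=Ro.from_matrix(np.c_[np.r_[-CX,0],np.r_[CY,0],[0,0,-1]])
    print("t",s["time"],"local",L(s["eef_pos"]).round(1),"z",round(s["eef_pos"][2]*1e3,1),"F",s["contact_force"].round(2),"op",round(s["opening"],3))
    print(" d in tool now",(R.inv().apply(W(x,y,z)-s["eef_pos"])*1e3).round(1),"d in aligned tool",(want.inv().apply(W(x,y,z)-s["eef_pos"])*1e3).round(1),"turn",np.rad2deg((R.inv()*want).as_rotvec()).round(2))
E
python3 - <<'E'
from h import *
T=optics.read_camera("top");S=optics.read_camera("side")
print("O",O)
print("rack",L(cast(T,[(284,190.6),(279.8,207),(315,198.6),(310.6,215.4)],.086)).round(1))
print("plate end",L(cast(T,[(316.6,216.5)],.070)).round(1))
P=[W(0,-22,70),W(156,35,76),W(156,-35,76),W(-210,35,76),W(-210,-35,76),W(-180,160,80),W(30,160,80),W(-210,63,82),W(60,63,82)]
for r in(T,S): print(proj(r,P).round(0).tolist())
c=S["color"].copy()
for p in proj(S,P): cv2.circle(c,tuple(int(v) for v in p),1,(255,0,255),-1)
cv2.imwrite("pics/s1.png",cv2.resize(c[140:250,195:345],None,fx=5,fy=5))
go(-180,31,170)
E
```

```text
O [ 0.54113977 -0.15625832]
rack [[-115.5   25.3]
 [-114.2  -27.3]
 [ -17.9   26.7]
 [ -17.4  -27.1]]
plate end [[  1.5 -22.6]]
[[316.0, 216.0], [370.0, 212.0], [365.0, 234.0], [255.0, 180.0], [249.0, 202.0], [276.0, 145.0], [341.0, 162.0], [258.0, 171.0], [343.0, 194.0]]
[[305.0, 196.0], [318.0, 166.0], [337.0, 173.0], [245.0, 223.0], [265.0, 233.0], [218.0, 200.0], [263.0, 169.0], [237.0, 218.0], [294.0, 174.0]]
t 0.3 local [[ 527.8 -154.2]] z 230.8 F [-0.32  1.49  0.35] op 1.0
 d in tool now [ 576.3 -450.7   61.3] d in aligned tool [707.8 185.2  60.8] turn [-4.00e-02 -3.00e-02 -5.27e+01]
```

View pics/s1.png

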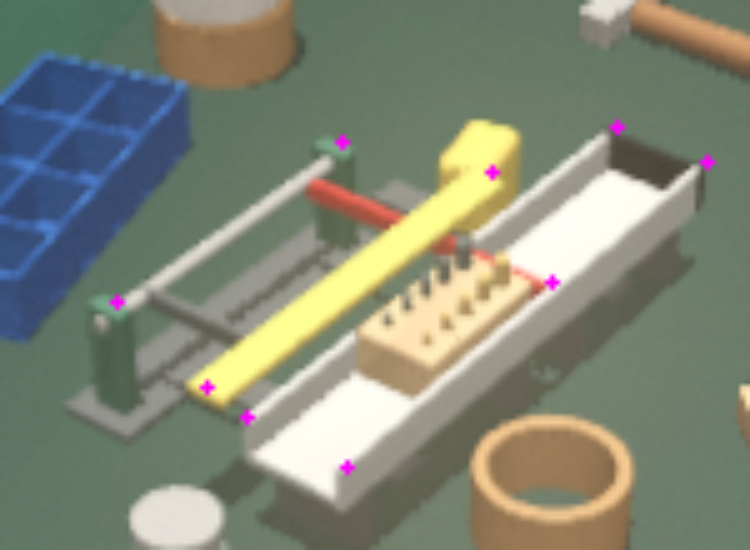

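The frame agrees in both views to about 2 mm. The rack's rear end is at x≈-115 and its front at about -17. I'll align the tool and travel high.

```bash
python3 -m creep '[{"rz":-6.6,"grip":0.57},{"rz":-6.6,"grip":0.57},{"rz":-6.6,"grip":0.57},{"rz":-6.6,"grip":0.57},{"rz":-6.6,"grip":0.57},{"rz":-6.6,"grip":0.57},{"rz":-6.6,"grip":0.57},{"rz":-6.5,"grip":0.57},{"x":20,"y":5,"grip":0.57},{"x":28,"y":10,"grip":0.57}]' 20
python3 -m creep '[{"x":38,"y":10,"grip":0.57},{"x":38,"y":10,"grip":0.57},{"x":38,"y":10,"grip":0.57},{"x":38,"y":10,"grip":0.57},{"x":38,"y":10,"grip":0.57},{"x":38,"y":10,"grip":0.57},{"x":38,"y":10,"grip":0.57},{"x":38,"y":10,"grip":0.57},{"x":38,"y":10,"grip":0.57},{"x":38,"y":10,"grip":0.57}]'
python3 -m creep '[{"x":38,"y":10,"grip":0.57},{"x":38,"y":10,"grip":0.57},{"x":38,"y":10,"grip":0.57},{"x":38,"y":10,"grip":0.57},{"x":30,"y":10,"grip":0.57},{"x":30,"y":10,"grip":0.57},{"x":20,"grip":0.57},{"x":10,"grip":0.57},{"grip":0.57},{"grip":0.57}]'
python3 -c "
from h import *
go(-150,31,105)"
```

```text
t 0.3 local [[ 527.8 -154.2]] z 230.8 F [-0.32  1.49  0.35] op 1.0
 d in tool now [ 558.1 -426.8  126.2] d in aligned tool [677.8 185.2 125.8] turn [-4.00e-02 -3.00e-02 -5.27e+01]$[0]: bad value
$[0]: bad value
$[0]: bad value
```

Every call was refused, so it seems each row needs all its keys.

```bash
python3 -m creep '[{"x":0,"y":0,"z":0,"rx":0,"ry":0,"rz":-6.6,"grip":0.57},{"x":0,"y":0,"z":0,"rx":0,"ry":0,"rz":-6.6,"grip":0.57},{"x":0,"y":0,"z":0,"rx":0,"ry":0,"rz":-6.6,"grip":0.57},{"x":0,"y":0,"z":0,"rx":0,"ry":0,"rz":-6.6,"grip":0.57},{"x":0,"y":0,"z":0,"rx":0,"ry":0,"rz":-6.6,"grip":0.57},{"x":0,"y":0,"z":0,"rx":0,"ry":0,"rz":-6.6,"grip":0.57},{"x":0,"y":0,"z":0,"rx":0,"ry":0,"rz":-6.6,"grip":0.57},{"x":0,"y":0,"z":0,"rx":0,"ry":0,"rz":-6.5,"grip":0.57},{"x":20,"y":5,"z":0,"rx":0,"ry":0,"rz":0,"grip":0.57},{"x":28,"y":10,"z":0,"rx":0,"ry":0,"rz":0,"grip":0.57}]' 20
python3 -c "
from h import *
go(-150,31,105)"
```

```text
time: 1.13
eef_pos: [0.2798, -0.5839, 0.231]
tcp_rot: [0.795, 0.606, -0.0, 0.0]
contact_force: [0.4, 0.0, 0.3]
opening: 0.57
finger_force: 0.0
t 1.1333 local [[ 481.2 -140.1]] z 231.0 F [0.36 0.02 0.27] op 0.57
 d in tool now [631.8 169.4 125.6] d in aligned tool [631.2 171.1 126. ] turn [-0.02  0.03 -0.16]
```

```bash
python3 -m creep '[{"x":38,"y":10,"z":0,"rx":0,"ry":0,"rz":0,"grip":0.57},{"x":38,"y":10,"z":0,"rx":0,"ry":0,"rz":0,"grip":0.57},{"x":38,"y":10,"z":0,"rx":0,"ry":0,"rz":0,"grip":0.57},{"x":38,"y":10,"z":0,"rx":0,"ry":0,"rz":0,"grip":0.57},{"x":38,"y":10,"z":0,"rx":0,"ry":0,"rz":0,"grip":0.57},{"x":38,"y":10,"z":0,"rx":0,"ry":0,"rz":0,"grip":0.57},{"x":38,"y":10,"z":0,"rx":0,"ry":0,"rz":0,"grip":0.57},{"x":38,"y":10,"z":0,"rx":0,"ry":0,"rz":0,"grip":0.57},{"x":38,"y":10,"z":0,"rx":0,"ry":0,"rz":0,"grip":0.57},{"x":38,"y":10,"z":0,"rx":0,"ry":0,"rz":0,"grip":0.57}]'
python3 -m creep '[{"x":38,"y":10,"z":0,"rx":0,"ry":0,"rz":0,"grip":0.57},{"x":38,"y":10,"z":0,"rx":0,"ry":0,"rz":0,"grip":0.57},{"x":38,"y":10,"z":0,"rx":0,"ry":0,"rz":0,"grip":0.57},{"x":38,"y":10,"z":0,"rx":0,"ry":0,"rz":0,"grip":0.57},{"x":35,"y":10,"z":0,"rx":0,"ry":0,"rz":0,"grip":0.57},{"x":30,"y":10,"z":0,"rx":0,"ry":0,"rz":0,"grip":0.57},{"x":20,"y":5,"z":0,"rx":0,"ry":0,"rz":0,"grip":0.57},{"x":10,"y":3,"z":0,"rx":0,"ry":0,"rz":0,"grip":0.57},{"x":3,"y":0,"z":0,"rx":0,"ry":0,"rz":-0.2,"grip":0.57},{"x":0,"y":0,"z":0,"rx":0,"ry":0,"rz":0,"grip":0.57}]'
python3 -c "
from h import *
go(-150,31,105)"
```

```text
time: 1.97
eef_pos: [0.4778, -0.2407, 0.2316]
tcp_rot: [0.794, 0.607, 0.0, 0.0]
contact_force: [1.2, -0.0, -0.3]
opening: 0.571
finger_force: 0.0
time: 2.8
eef_pos: [0.6082, -0.019, 0.2311]
tcp_rot: [0.793, 0.609, -0.0, -0.0]
contact_force: [-0.2, -0.3, -0.8]
opening: 0.571
finger_force: 0.0
t 2.8 local [[-150.1   28.7]] z 231.1 F [-0.24 -0.34 -0.8 ] op 0.571
 d in tool now [ -0.    2.4 126.1] d in aligned tool [-1.000e-01  2.300e+00  1.261e+02] turn [-0.03  0.03  0.26]
```

```bash
python3 -m creep '[{"x":0,"y":2.4,"z":15,"rx":0,"ry":0,"rz":0.2,"grip":0.57},{"x":0,"y":0,"z":20,"rx":0,"ry":0,"rz":0,"grip":0.57},{"x":0,"y":0,"z":20,"rx":0,"ry":0,"rz":0,"grip":0.57},{"x":0,"y":0,"z":20,"rx":0,"ry":0,"rz":0,"grip":0.57},{"x":0,"y":0,"z":20,"rx":0,"ry":0,"rz":0,"grip":0.57},{"x":0,"y":0,"z":15,"rx":0,"ry":0,"rz":0,"grip":0.57},{"x":0,"y":0,"z":10,"rx":0,"ry":0,"rz":0,"grip":0.57},{"x":0,"y":0,"z":6,"rx":0,"ry":0,"rz":0,"grip":0.57},{"x":0,"y":0,"z":0,"rx":0,"ry":0,"rz":0,"grip":0.57},{"x":0,"y":0,"z":0,"rx":0,"ry":0,"rz":0,"grip":0.57}]'
python3 -c "
from h import *
go(-150,31,68)
S=optics.read_camera('side')
cv2.imwrite('pics/s2.png',cv2.resize(S['color'][130:250,195:345],None,fx=5,fy=5))"
```

```text
time: 3.63
eef_pos: [0.6109, -0.0203, 0.106]
tcp_rot: [0.795, 0.607, 0.0, 0.0]
contact_force: [-0.1, 0.3, 0.9]
opening: 0.571
finger_force: 0.0
t 3.6333 local [[-149.5   31.7]] z 106.0 F [-0.1   0.33  0.86] op 0.571
 d in tool now [ 0.5 -0.7 38. ] d in aligned tool [ 0.5 -0.7 38. ] turn [ 0.05  0.   -0.04]
```

View pics/s2.png

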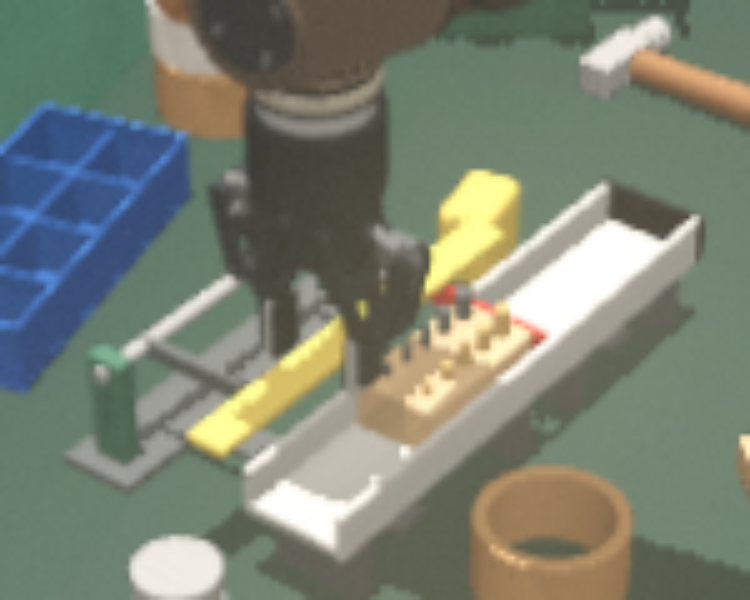

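The fingertips show at crop (280,350) and (357,388), which is full-frame (251,200) and (266,208). I'll compare these with the projection.

```bash
python3 -c "
from h import *
S=optics.read_camera('side')
for z in (106,112): print(z,proj(S,[W(-150,y,z) for y in (63,70,56,0,7,-7)]).round(1).tolist())"
```

```text
106 [[250.5, 200.2], [248.6, 199.3], [252.4, 201.1], [268.2, 208.5], [266.2, 207.6], [270.3, 209.5]]
112 [[250.4, 198.5], [248.5, 197.6], [252.4, 199.4], [268.2, 206.8], [266.2, 205.8], [270.3, 207.7]]
```

```bash
python3 -m creep '[{"x":0,"y":-1,"z":5,"rx":0,"ry":0,"rz":0,"grip":0.57},{"x":0,"y":0,"z":5,"rx":0,"ry":0,"rz":0,"grip":0.57},{"x":0,"y":0,"z":5,"rx":0,"ry":0,"rz":0,"grip":0.57},{"x":0,"y":0,"z":5,"rx":0,"ry":0,"rz":0,"grip":0.57},{"x":0,"y":0,"z":4,"rx":0,"ry":0,"rz":0,"grip":0.57},{"x":0,"y":0,"z":4,"rx":0,"ry":0,"rz":0,"grip":0.57},{"x":0,"y":0,"z":3,"rx":0,"ry":0,"rz":0,"grip":0.57},{"x":0,"y":0,"z":2,"rx":0,"ry":0,"rz":0,"grip":0.57},{"x":0,"y":0,"z":0,"rx":0,"ry":0,"rz":0,"grip":0.57},{"x":0,"y":0,"z":0,"rx":0,"ry":0,"rz":0,"grip":0.57}]'
python3 -c "
from h import *
go(-150,31,63)"
```

```text
time: 4.57
eef_pos: [0.6096, -0.0193, 0.0724]
tcp_rot: [0.794, 0.607, -0.0, -0.0]
contact_force: [-2.7, 1.4, 3.2]
opening: 0.571
finger_force: 1.6
t 4.5667 local [[-150.1   30.1]] z 72.4 F [-2.71  1.36  3.21] op 0.571
 d in tool now [-0.1  0.9  9.4] d in aligned tool [-0.1  0.9  9.4] turn [-0.03 -0.    0.01]
```

```bash
python3 -m creep '[{"x":0,"y":0.5,"z":2,"rx":0,"ry":0,"rz":0,"grip":0.57},{"x":0,"y":0,"z":2,"rx":0,"ry":0,"rz":0,"grip":0.57},{"x":0,"y":0,"z":2,"rx":0,"ry":0,"rz":0,"grip":0.57},{"x":0,"y":0,"z":1,"rx":0,"ry":0,"rz":0,"grip":0.57},{"x":0,"y":0,"z":1,"rx":0,"ry":0,"rz":0,"grip":0.57},{"x":0,"y":0,"z":1,"rx":0,"ry":0,"rz":0,"grip":0.57},{"x":0,"y":0,"z":0,"rx":0,"ry":0,"rz":0,"grip":0.57},{"x":0,"y":0,"z":0,"rx":0,"ry":0,"rz":0,"grip":0.57},{"x":0,"y":0,"z":0,"rx":0,"ry":0,"rz":0,"grip":0.57},{"x":0,"y":0,"z":0,"rx":0,"ry":0,"rz":0,"grip":0.57}]'
python3 -c "
from h import *
go(-150,31,63)
S=optics.read_camera('side')
T=optics.read_camera('top')
a=cv2.resize(S['color'][150:240,205:345],None,fx=5,fy=5);b=cv2.resize(T['color'][140:240,240:380],None,fx=5,fy=5)[:150]
cv2.imwrite('pics/s3.png',np.vstack([a,b]))
# bar far end (x=60,y=63) height: side pixels of predicted heights
for th in (0,.1,.15,.195,.24): print(th,proj(S,[W(60,y,82-(160-y)*th) for y in (50,76)]+[W(-210,50,82-110*th)]).round(1).tolist())
for a,p in blobs(S,(24,120,90),(34,255,255),(215,150,305,240))[:3]: print(a,p.min(0),p.max(0))
"
```

```text
time: 5.4
eef_pos: [0.6105, -0.0196, 0.0636]
tcp_rot: [0.794, 0.607, 0.0, 0.0]
contact_force: [-1.1, 0.9, 4.0]
opening: 0.572
finger_force: 2.0
t 5.4 local [[-150.1   31.1]] z 63.6 F [-1.09  0.93  3.99] op 0.572
 d in tool now [-0.1 -0.1  0.6] d in aligned tool [-0.1 -0.1  0.6] turn [ 0.05 -0.01  0.  ]
0 [[297.1, 175.7], [290.2, 172.8], [240.6, 219.3]]
0.1 [[297.0, 178.6], [290.2, 175.1], [240.7, 222.4]]
0.15 [[296.9, 180.1], [290.1, 176.2], [240.8, 224.0]]
0.195 [[296.9, 181.4], [290.1, 177.2], [240.9, 225.3]]
0.24 [[296.8, 182.7], [290.1, 178.2], [241.0, 226.7]]
24 [283. 167.] [298. 175.]
22 [240. 210.] [247. 224.]
11 [255. 201.] [260. 206.]
```

View pics/s3.png

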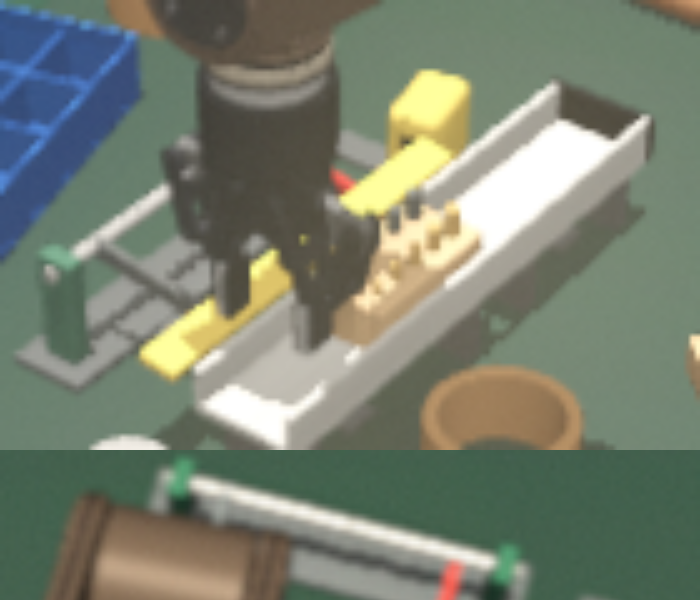

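The gripper straddles the wall, with one finger on the bar and the other behind the rack, and the red plate is down. I'll estimate the angle from the pixel shift of the bar's near end.

```bash
cat > ang.py <<'E'
from h import *
S=optics.read_camera('side'); S0=dict(S,color=cv2.imread('pics/side0.png'))
def rows(r):
    h=cv2.cvtColor(r["color"],cv2.COLOR_BGR2HSV); m=cv2.inRange(h,(22,90,80),(36,255,255))
    return {c:(np.flatnonzero(m[195:235,c])+195) for c in range(237,246)}
a,b=rows(S0),rows(S)
for c in a: print(c,[(v.min(),v.max(),round(v.mean(),1)) if len(v) else None for v in (a[c],b[c])])
E
python3 ang.py; python3 -c "
from h import *
print([ctrl.get_state()['contact_force'].round(2)])"
```

```text
237 [(np.int64(213), np.int64(220), np.float64(216.5)), (np.int64(217), np.int64(224), np.float64(220.5))]
238 [(np.int64(212), np.int64(221), np.float64(216.5)), (np.int64(216), np.int64(225), np.float64(220.5))]
239 [(np.int64(211), np.int64(221), np.float64(216.0)), (np.int64(215), np.int64(225), np.float64(220.0))]
240 [(np.int64(210), np.int64(220), np.float64(215.0)), (np.int64(214), np.int64(225), np.float64(219.5))]
241 [(np.int64(209), np.int64(219), np.float64(214.0)), (np.int64(214), np.int64(224), np.float64(219.0))]
242 [(np.int64(208), np.int64(218), np.float64(213.0)), (np.int64(212), np.int64(223), np.float64(217.5))]
243 [(np.int64(208), np.int64(217), np.float64(212.5)), (np.int64(212), np.int64(222), np.float64(217.0))]
244 [(np.int64(207), np.int64(217), np.float64(212.0)), (np.int64(211), np.int64(221), np.float64(216.0))]
245 [(np.int64(207), np.int64(216), np.float64(211.5)), (np.int64(211), np.int64(221), np.float64(216.0))]
[array([-0.86, -0.05,  4.22])]
```

The angle is about 0.15, so I'll go 4 mm deeper for about 0.195 and then approach the rack.

```bash
python3 -m creep '[{"x":0,"y":0,"z":1,"rx":0,"ry":0,"rz":0,"grip":0.57},{"x":0,"y":0,"z":1,"rx":0,"ry":0,"rz":0,"grip":0.57},{"x":0,"y":0,"z":1,"rx":0,"ry":0,"rz":0,"grip":0.57},{"x":0,"y":0,"z":1,"rx":0,"ry":0,"rz":0,"grip":0.57},{"x":0,"y":0,"z":0,"rx":0,"ry":0,"rz":0,"grip":0.57},{"x":0,"y":0,"z":0,"rx":0,"ry":0,"rz":0,"grip":0.57},{"x":0,"y":0,"z":0,"rx":0,"ry":0,"rz":0,"grip":0.57},{"x":0,"y":0,"z":0,"rx":0,"ry":0,"rz":0,"grip":0.57},{"x":0,"y":0,"z":0,"rx":0,"ry":0,"rz":0,"grip":0.57},{"x":0,"y":0,"z":0,"rx":0,"ry":0,"rz":0,"grip":0.57}]'
python3 ang.py | tail -6
```

```text
time: 6.38
eef_pos: [0.6106, -0.0196, 0.0596]
tcp_rot: [0.794, 0.607, 0.0, 0.0]
contact_force: [1.3, 0.5, 4.4]
opening: 0.573
finger_force: 2.0
240 [(np.int64(210), np.int64(220), np.float64(215.0)), (np.int64(215), np.int64(226), np.float64(220.5))]
241 [(np.int64(209), np.int64(219), np.float64(214.0)), (np.int64(215), np.int64(225), np.float64(220.0))]
242 [(np.int64(208), np.int64(218), np.float64(213.0)), (np.int64(213), np.int64(224), np.float64(218.5))]
243 [(np.int64(208), np.int64(217), np.float64(212.5)), (np.int64(212), np.int64(223), np.float64(217.5))]
244 [(np.int64(207), np.int64(217), np.float64(212.0)), (np.int64(212), np.int64(221), np.float64(216.5))]
245 [(np.int64(207), np.int64(216), np.float64(211.5)), (np.int64(211), np.int64(221), np.float64(216.0))]
```

Now at about 0.19. I'll push, with tool -x along the direction of travel.

```bash
python3 -m creep '[{"x":-2,"y":0,"z":0,"rx":0,"ry":0,"rz":0,"grip":0.57},{"x":-4,"y":0,"z":0,"rx":0,"ry":0,"rz":0,"grip":0.57},{"x":-5,"y":0,"z":0,"rx":0,"ry":0,"rz":0,"grip":0.57},{"x":-5,"y":0,"z":0,"rx":0,"ry":0,"rz":0,"grip":0.57},{"x":-4,"y":0,"z":0,"rx":0,"ry":0,"rz":0,"grip":0.57},{"x":-3,"y":0,"z":0,"rx":0,"ry":0,"rz":0,"grip":0.57},{"x":-3,"y":0,"z":0,"rx":0,"ry":0,"rz":0,"grip":0.57},{"x":-4,"y":0,"z":0,"rx":0,"ry":0,"rz":0,"grip":0.57},{"x":-5,"y":0,"z":0,"rx":0,"ry":0,"rz":0,"grip":0.57},{"x":-5,"y":0,"z":0,"rx":0,"ry":0,"rz":0,"grip":0.57}]'
python3 ang.py | tail -6; python3 -c "
from h import *
go(-10,31,59.6)"
```

```text
time: 7.27
eef_pos: [0.5991, -0.0576, 0.0589]
tcp_rot: [0.795, 0.607, 0.0, -0.001]
contact_force: [0.9, 5.8, 3.2]
opening: 0.57
finger_force: 3.4
240 [(np.int64(210), np.int64(220), np.float64(215.0)), (np.int64(216), np.int64(226), np.float64(221.0))]
241 [(np.int64(209), np.int64(219), np.float64(214.0)), (np.int64(215), np.int64(225), np.float64(220.0))]
242 [(np.int64(208), np.int64(218), np.float64(213.0)), (np.int64(213), np.int64(224), np.float64(218.5))]
243 [(np.int64(208), np.int64(217), np.float64(212.5)), (np.int64(213), np.int64(223), np.float64(218.0))]
244 [(np.int64(207), np.int64(217), np.float64(212.0)), (np.int64(212), np.int64(221), np.float64(216.5))]
245 [(np.int64(207), np.int64(216), np.float64(211.5)), (np.int64(212), np.int64(221), np.float64(216.5))]
t 7.3167 local [[-109.5   30.1]] z 58.9 F [-1.29  3.83  4.02] op 0.567
 d in tool now [-99.5   1.   -0.8] d in aligned tool [-99.5   0.9  -0.7] turn [-0.1  -0.05 -0.06]
```

```bash
python3 -m creep '[{"x":-5,"y":0,"z":-0.3,"rx":0,"ry":0,"rz":0,"grip":0.57},{"x":-5,"y":0,"z":0,"rx":0,"ry":0,"rz":0,"grip":0.57},{"x":-5,"y":0,"z":0,"rx":0,"ry":0,"rz":0,"grip":0.57},{"x":-5,"y":0,"z":0,"rx":0,"ry":0,"rz":0,"grip":0.57},{"x":-5,"y":0,"z":0,"rx":0,"ry":0,"rz":0,"grip":0.57},{"x":-5,"y":0,"z":0,"rx":0,"ry":0,"rz":0,"grip":0.57},{"x":-5,"y":0,"z":0,"rx":0,"ry":0,"rz":0,"grip":0.57},{"x":-5,"y":0,"z":0,"rx":0,"ry":0,"rz":0,"grip":0.57},{"x":-5,"y":0,"z":0,"rx":0,"ry":0,"rz":0,"grip":0.57},{"x":-5,"y":0,"z":0,"rx":0,"ry":0,"rz":0,"grip":0.57}]'
python3 ang.py | tail -6; python3 -c "
from h import *
go(-2,31,59.6)
S=optics.read_camera('side')
cv2.imwrite('pics/s4.png',cv2.resize(S['color'][130:250,195:345],None,fx=5,fy=5))"
```

```text
time: 8.15
eef_pos: [0.5864, -0.1056, 0.0598]
tcp_rot: [0.795, 0.607, 0.001, -0.001]
contact_force: [1.1, 7.4, 5.9]
opening: 0.569
finger_force: 4.1
240 [(np.int64(210), np.int64(220), np.float64(215.0)), (np.int64(215), np.int64(226), np.float64(220.5))]
241 [(np.int64(209), np.int64(219), np.float64(214.0)), (np.int64(215), np.int64(225), np.float64(220.0))]
242 [(np.int64(208), np.int64(218), np.float64(213.0)), (np.int64(213), np.int64(224), np.float64(218.5))]
243 [(np.int64(208), np.int64(217), np.float64(212.5)), (np.int64(212), np.int64(223), np.float64(217.5))]
244 [(np.int64(207), np.int64(217), np.float64(212.0)), (np.int64(212), np.int64(221), np.float64(216.5))]
245 [(np.int64(207), np.int64(216), np.float64(211.5)), (np.int64(212), np.int64(221), np.float64(216.5))]
t 8.2 local [[-59.7  30.5]] z 59.8 F [1.19 5.22 4.96] op 0.573
 d in tool now [-57.7   0.6   0.2] d in aligned tool [-57.7   0.5   0.2] turn [-0.05 -0.07 -0.07]
```

View pics/s4.png

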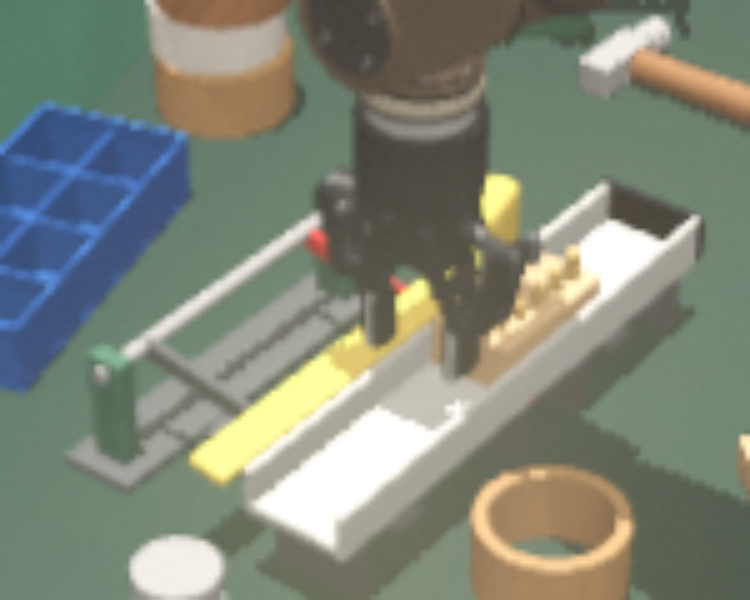

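The rack is flat in the gateway, with the finger behind it at crop (455,370). I'll keep pushing.

```bash
python3 -m creep '[{"x":-5,"y":0,"z":0,"rx":0,"ry":0,"rz":0,"grip":0.57},{"x":-5,"y":0,"z":0,"rx":0,"ry":0,"rz":0,"grip":0.57},{"x":-5,"y":0,"z":0,"rx":0,"ry":0,"rz":0,"grip":0.57},{"x":-5,"y":0,"z":0,"rx":0,"ry":0,"rz":0,"grip":0.57},{"x":-5,"y":0,"z":0,"rx":0,"ry":0,"rz":0,"grip":0.57},{"x":-5,"y":0,"z":0,"rx":0,"ry":0,"rz":0,"grip":0.57},{"x":-5,"y":0,"z":0,"rx":0,"ry":0,"rz":0,"grip":0.57},{"x":-5,"y":0,"z":0,"rx":0,"ry":0,"rz":0,"grip":0.57},{"x":-4,"y":0,"z":0,"rx":0,"ry":0,"rz":0,"grip":0.57},{"x":-3,"y":0,"z":0,"rx":0,"ry":0,"rz":0,"grip":0.57}]'
python3 ang.py | tail -3; python3 -c "
from h import *
go(0,31,59.6)"
```

```text
time: 9.08
eef_pos: [0.5734, -0.1514, 0.059]
tcp_rot: [0.795, 0.607, -0.0, -0.001]
contact_force: [-0.8, 5.5, 2.9]
opening: 0.568
finger_force: 3.2
243 [(np.int64(208), np.int64(217), np.float64(212.5)), (np.int64(213), np.int64(223), np.float64(218.0))]
244 [(np.int64(207), np.int64(217), np.float64(212.0)), (np.int64(212), np.int64(221), np.float64(216.5))]
245 [(np.int64(207), np.int64(216), np.float64(211.5)), (np.int64(212), np.int64(221), np.float64(216.5))]
t 9.1333 local [[-12.6  29.9]] z 59.0 F [0.6  3.8  3.19] op 0.566
 d in tool now [-12.6   1.1  -0.6] d in aligned tool [-12.6   1.1  -0.6] turn [-0.13 -0.03 -0.04]
```

```bash
python3 -m creep '[{"x":-3,"y":0,"z":0,"rx":0,"ry":0,"rz":0,"grip":0.57},{"x":-3,"y":0,"z":0,"rx":0,"ry":0,"rz":0,"grip":0.57},{"x":-3,"y":0,"z":0,"rx":0,"ry":0,"rz":0,"grip":0.57},{"x":-3,"y":0,"z":0,"rx":0,"ry":0,"rz":0,"grip":0.57},{"x":-3,"y":0,"z":0,"rx":0,"ry":0,"rz":0,"grip":0.57},{"x":-1,"y":0,"z":0,"rx":0,"ry":0,"rz":0,"grip":0.57},{"x":0,"y":0,"z":0,"rx":0,"ry":0,"rz":0,"grip":0.57},{"x":3,"y":0,"z":0,"rx":0,"ry":0,"rz":0,"grip":0.57},{"x":4,"y":0,"z":0,"rx":0,"ry":0,"rz":0,"grip":0.57},{"x":4,"y":0,"z":0,"rx":0,"ry":0,"rz":0,"grip":0.57}]'
python3 -c "
from h import *
go(0,31,59.6)
S=optics.read_camera('side')
P=[W(110,-27.5,84.5),W(10,-27.5,84.5),W(10,27.5,84.5),W(110,27.5,84.5)]
print(proj(S,P).round(1).tolist())
cv2.imwrite('pics/s5.png',cv2.resize(S['color'][130:250,195:345],None,fx=5,fy=5))"
```

```text
time: 9.97
eef_pos: [0.5732, -0.1578, 0.0601]
tcp_rot: [0.794, 0.607, -0.001, 0.001]
contact_force: [-0.5, -2.9, 3.5]
opening: 0.57
finger_force: 2.1
t 9.9667 local [[-6.9 31.4]] z 60.1 F [-0.49 -2.88  3.53] op 0.57
 d in tool now [-6.9 -0.4  0.6] d in aligned tool [-6.9 -0.4  0.5] turn [ 0.08  0.15 -0.  ]
[[327.0, 176.3], [308.8, 191.4], [293.6, 184.9], [312.2, 170.4]]
```

View pics/s5.png

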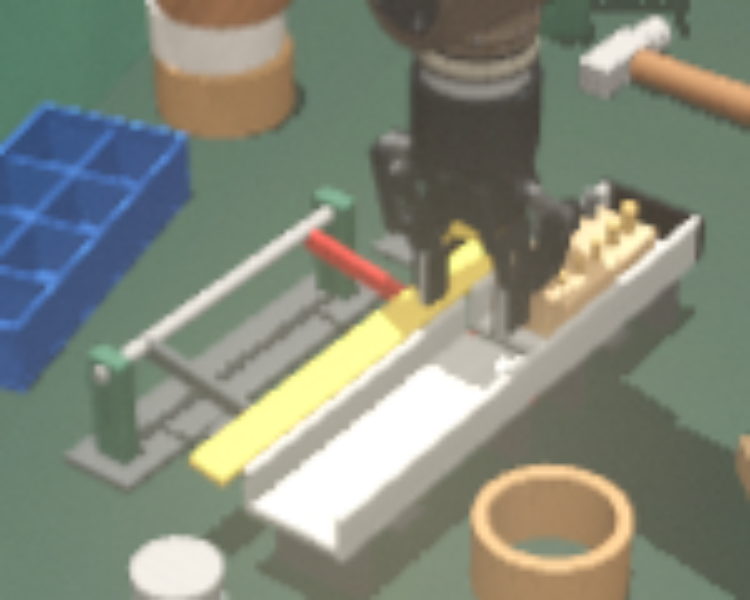

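The rack lies flat in the bay, with its front corner at about crop (655,238), so its centre is near 57–60. I'll push about 8 mm further for margin, then back off clear of the slot.

```bash
python3 -m creep '[{"x":-4,"y":0,"z":0,"rx":0,"ry":0,"rz":0,"grip":0.57},{"x":-4,"y":0,"z":0,"rx":0,"ry":0,"rz":0,"grip":0.57},{"x":-4,"y":0,"z":0,"rx":0,"ry":0,"rz":0,"grip":0.57},{"x":-3,"y":0,"z":0,"rx":0,"ry":0,"rz":0,"grip":0.57},{"x":-2,"y":0,"z":0,"rx":0,"ry":0,"rz":0,"grip":0.57},{"x":-1,"y":0,"z":0,"rx":0,"ry":0,"rz":0,"grip":0.57},{"x":-1,"y":0,"z":0,"rx":0,"ry":0,"rz":0,"grip":0.57},{"x":0,"y":0,"z":0,"rx":0,"ry":0,"rz":0,"grip":0.57},{"x":0,"y":0,"z":0,"rx":0,"ry":0,"rz":0,"grip":0.57},{"x":0,"y":0,"z":0,"rx":0,"ry":0,"rz":0,"grip":0.57}]'
python3 -c "
from h import *
go(0,31,59.6)"
python3 -m creep '[{"x":3,"y":0,"z":0,"rx":0,"ry":0,"rz":0,"grip":0.57},{"x":5,"y":0,"z":0,"rx":0,"ry":0,"rz":0,"grip":0.57},{"x":6,"y":0,"z":0,"rx":0,"ry":0,"rz":0,"grip":0.57},{"x":6,"y":0,"z":0,"rx":0,"ry":0,"rz":0,"grip":0.57},{"x":6,"y":0,"z":0,"rx":0,"ry":0,"rz":0,"grip":0.57},{"x":6,"y":0,"z":0,"rx":0,"ry":0,"rz":0,"grip":0.57},{"x":4,"y":0,"z":0,"rx":0,"ry":0,"rz":0,"grip":0.57},{"x":0,"y":0,"z":0,"rx":0,"ry":0,"rz":0,"grip":0.57},{"x":0,"y":0,"z":0,"rx":0,"ry":0,"rz":0,"grip":0.57},{"x":0,"y":0,"z":0,"rx":0,"ry":0,"rz":0,"grip":0.57}]'
python3 -c "
from h import *
go(0,31,59.6)
T=optics.read_camera('top');S=optics.read_camera('side')
print(proj(S,[W(118,-27.5,84.5),W(18,27.5,84.5)]).round(1).tolist())
for a,p in blobs(T,(10,50,120),(23,200,255),(310,190,372,232),3)[:2]: print(a,rect(cast(T,p,.0845)),L(cast(T,p,.0845)).min(0),L(cast(T,p,.0845)).max(0))
cv2.imwrite('pics/s6.png',np.hstack([cv2.resize(S['color'][140:240,260:345],None,fx=4,fy=4),cv2.resize(T['color'][150:250,280:380],None,fx=4,fy=4)]))"
```

```text
time: 10.85
eef_pos: [0.5681, -0.174, 0.0597]
tcp_rot: [0.795, 0.607, 0.001, -0.001]
contact_force: [0.2, 5.6, 4.9]
opening: 0.571
finger_force: 3.4
t 10.85 local [[10.  30.7]] z 59.7 F [0.19 5.61 4.92] op 0.571
 d in tool now [10.   0.3  0.1] d in aligned tool [10.   0.3  0.1] turn [-0.02 -0.14 -0.04]
time: 11.68
eef_pos: [0.5776, -0.1391, 0.0596]
tcp_rot: [0.794, 0.607, 0.001, -0.001]
contact_force: [0.3, 3.0, 3.7]
opening: 0.573
finger_force: 2.1
t 11.6833 local [[-26.1  30.7]] z 59.6 F [0.28 3.   3.72] op 0.573
 d in tool now [-26.1   0.3  -0.1] d in aligned tool [-26.1   0.3  -0. ] turn [-0.   -0.11  0.01]
[[328.4, 175.2], [295.2, 183.7]]
275 (array([ 545. , -195.4]), 114.7, 45.1, 13.0) [ -2.24156929 -30.05743748] [83.74531903 66.95167992]
10 (array([ 586.8, -264.3]), 15.2, 5.2, 55.7) [85.99031032 69.92871879] [100.04957551  77.37661965]
```

View pics/s6.png

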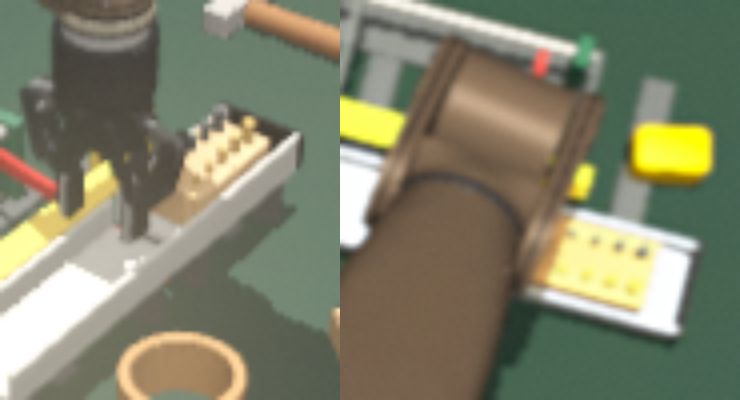

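In the top view the rack's front is about 28 mm short of the end stop, so its centre is near 70. That's good, so I'll lift off.

```bash
python3 -m creep '[{"x":0,"y":0,"z":-3,"rx":0,"ry":0,"rz":0,"grip":0.57},{"x":0,"y":0,"z":-4,"rx":0,"ry":0,"rz":0,"grip":0.57},{"x":0,"y":0,"z":-5,"rx":0,"ry":0,"rz":0,"grip":0.57},{"x":0,"y":0,"z":-5,"rx":0,"ry":0,"rz":0,"grip":0.57},{"x":0,"y":0,"z":-8,"rx":0,"ry":0,"rz":0,"grip":0.57},{"x":0,"y":0,"z":-15,"rx":0,"ry":0,"rz":0,"grip":0.57},{"x":0,"y":0,"z":-25,"rx":0,"ry":0,"rz":0,"grip":0.57},{"x":0,"y":0,"z":-30,"rx":0,"ry":0,"rz":0,"grip":0.57},{"x":0,"y":0,"z":-30,"rx":0,"ry":0,"rz":0,"grip":0.57},{"x":0,"y":0,"z":-30,"rx":0,"ry":0,"rz":0,"grip":0.57}]'
python3 -m creep '[{"x":20,"y":0,"z":-10,"rx":0,"ry":0,"rz":0,"grip":0.57},{"x":30,"y":0,"z":0,"rx":0,"ry":0,"rz":0,"grip":0.57},{"x":30,"y":0,"z":0,"rx":0,"ry":0,"rz":0,"grip":0.57},{"x":30,"y":0,"z":0,"rx":0,"ry":0,"rz":0,"grip":0.57},{"x":30,"y":0,"z":0,"rx":0,"ry":0,"rz":0,"grip":0.57},{"x":30,"y":0,"z":0,"rx":0,"ry":0,"rz":0,"grip":0.57},{"x":10,"y":0,"z":0,"rx":0,"ry":0,"rz":0,"grip":0.57},{"x":0,"y":0,"z":0,"rx":0,"ry":0,"rz":0,"grip":0.57},{"x":0,"y":0,"z":0,"rx":0,"ry":0,"rz":0,"grip":0.57},{"x":0,"y":0,"z":0,"rx":0,"ry":0,"rz":0,"grip":0.57}]'
python3 ang.py|tail -4
python3 -c "
from h import *
T=optics.read_camera('top');S=optics.read_camera('side')
print(L(cast(T,[(360,209.2),(355.5,227)],.0845)))
cv2.imwrite('pics/s7.png',np.hstack([cv2.resize(S['color'][140:240,245:345],None,fx=4,fy=4),cv2.resize(T['color'][150:250,280:380],None,fx=4,fy=4)]))"
```

```text
time: 12.62
eef_pos: [0.5764, -0.1405, 0.2155]
tcp_rot: [0.795, 0.607, -0.001, -0.001]
contact_force: [0.5, 0.0, 0.0]
opening: 0.57
finger_force: 0.0
time: 13.45
eef_pos: [0.6242, 0.0322, 0.2244]
tcp_rot: [0.795, 0.607, -0.001, 0.0]
contact_force: [1.0, -0.9, -0.7]
opening: 0.57
finger_force: 0.0
242 [(np.int64(208), np.int64(218), np.float64(213.0)), (np.int64(208), np.int64(218), np.float64(213.0))]
243 [(np.int64(208), np.int64(217), np.float64(212.5)), (np.int64(208), np.int64(217), np.float64(212.5))]
244 [(np.int64(207), np.int64(217), np.float64(212.0)), (np.int64(207), np.int64(217), np.float64(212.0))]
245 [(np.int64(207), np.int64(216), np.float64(211.5)), (np.int64(207), np.int64(216), np.float64(211.5))]
[[122.40549853  32.05775445]
 [122.40004998 -24.637324  ]]
```

View pics/s7.png

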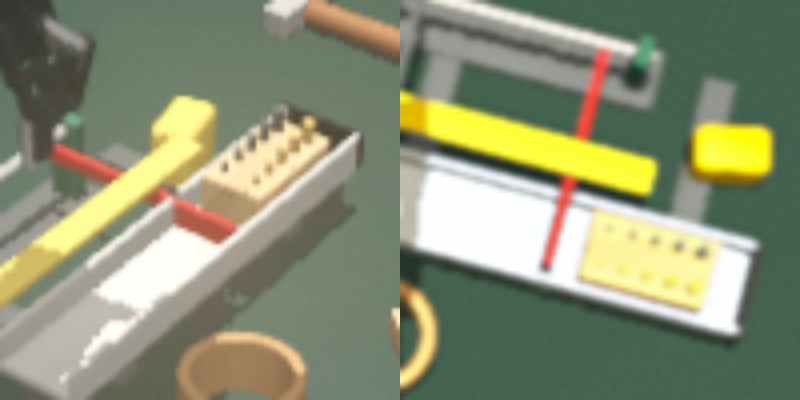

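The rack lies flat in the bay with its front at x≈122 (centre about 72). The red plate is up behind it and the bar is back at its original height.

```bash
python3 -c "
from plant import sign_off
print(sign_off())"
```

```text
the job is handed in; nothing more can be done
None
```

The job is handed in: the last pictures show the rack flat in the bay, about 72 mm past the gate, with the gate shut behind it and the arm clear; the hand-in returned no verdict.

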